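Close the keeper and hold the glue press at level

ROBOT

A 6-joint arm with a two-finger parallel gripper is mounted at the origin on the work surface. World frame = base frame: x ahead of the robot, y to its left, z up, the work surface at z = 0. Lengths are in m, angles in degrees, forces in N, time in s.
With the tool pointing down it reaches from about 0.375 to 0.9 m from the base axis. Payload 3.1 kg.
Tool frame: the origin (TCP) lies on the centre line of the jaws, within the pads' length; the fingertips stand 19 mm ahead of it and the grasp point (between the pads) is the TCP (tips_ahead is the distance from the TCP to the fingertips, in m); z points along the fingers, y is the line along which they close (so a half turn about z gives the same grasp; the last joint's range is limited). The gripper opens to 87 mm and grips with 3 to 60 N. Pads are 19 mm wide; open, the fingers measure 117 mm over their backs; the gripper's body (75 mm by 190 mm) begins 51 mm behind the grasp point.
Start: joints at [-79.842, 30.224, 82.088, -0, 67.689, -10.227], TCP at [0.218, -0.586, 0.242] pointing down, gripper open.
Joint ranges: [-176.69, 176.69], [-43.24, 126.21], [12.49, 139.97], [-82, 262], [0, 151.66], [-163.58, 163.58]. Speed limits (degrees/s): [159.86, 159.86, 180, 180, 180, 180].

INTERFACE

Orientations are given as a 3x3 rotation matrix whose columns are the frame's x, y, z axes.
In Python, from rig import read_state, capture, hand_in, trace, landmark_of, tips_ahead gives the robot as it stands.
- The arm moves only by the shell command python3 -m jog 'ROWS'. ROWS is JSON, a list of rows, each an object of numbers: "tx", "ty", "tz": the shift along the tool's x, y, z in cm; "roll": the turn about the tool's z in rad; "jaw": the opening, from 0 (shut) to 1 (fully open). A call has 1 to 8 rows; each row shifts and turns the commanded pose from where the row before left it, along the tool's axes as they then stand; what a row does not reach is not made up. A row lasts 1/10 s, in which the tool goes at most 50 mm and 8.59 degrees, less where a joint would pass 70% of its speed; a pose out of reach is approached as far as the arm can. A call with a gripper value outside its range is refused whole. The fingers move at their own pace and stop on an object; the grip force is fixed at half the most. Time passes only in rows, so rows that do not move let the fingers close. It gives the time, the measured TCP pose, the force, the opening and the grip force at its end, in the units of the state.
- read_state(): the state, without advancing time (a new reading comes with each control period).
- capture(name): name is "side" or "top" or "wrist"; returns a dict with "img" (420x560x3 uint8, red, green, blue), "vertical_fov" (degrees; the focal length in pixels is half the picture's height over the tangent of half this angle, whatever the lens; pixels are square), "cx", "cy" (the principal point, pixels), "k1" (the pictures are not rectified: a ray, as slopes to the right and down, at radius r is drawn at 1 + k1 r^2 times it, then the intrinsics apply), "cam_to_world" (4x4, takes a point from camera to world coordinates); the wrist camera has in their place "tool_from_camera" (4x4, takes a point from camera to tool coordinates, whose origin is the TCP and whose axes are the flange's). Camera axes: x right, y up, looking along -z (the intrinsics and any distortion apply to the point x, -y, -z); pixel columns grow to the right and rows downward; lengths in m; the calibration is good to about 2 mm. A picture is of the moment at which its call begins: read the wrist's pose just before it. There is no depth.
- hand_in(): hands the job in; it is judged then, once.
Trained networks look in the newest picture that a camera, given by its name, has taken for a name from the list of things; names that differ only in an ending like _2 or _b are one class to them, and where a whole thing is asked for, a point or a joint stands for the part that bears it (a point fixed in the world has none). Each returns a list of dicts, best first, with "p" (0 to 1); they miss things now and then, are a little off and sometimes report something else, mostly with a low value. They report only what shows in the picture. A call takes as long as a camera call. They do not tell look-alikes from the thing itself.
- trace(camera, thing): "pixels" (420x560 bool, what is visible of it) and "bbox" ([left, top, width, height] in pixels, round what is visible of it).
- landmark_of(camera, thing): "point" ([row, column] in pixels: a listed point, or the origin of a listed thing).
The state is a dict: "time_s": time; "joint_positions": joint angles; "qvel": joint speeds; "tau": joint torques, N m; "position": TCP position; "tcp_rot": TCP orientation; "force": force on the tool from outside, world axes, zero at the start; "moment": the same for the moment, N m; "opening": opening from 0.0 (shut) to 1.0 (fully open); "grasp_force": force on a finger pad.
Only numpy, scipy, OpenCV 4.12 (cv2) and the standard library are available. Lean on these libraries where they do the work, as an engineer would, in place of code of your own. Each camera call takes 0.05 s, during which the arm holds its last target. There are 200 camera calls.

TASK

The egg-shaped plaque in the small hand press has just been glued. First swing the keeper bar shut across it until it clicks into its catch, and only then press the lever down by its round hand pad until the lever is level, with the foot on the plaque, and keep it there: finish while still holding the lever level, without letting go. Leave the plaque in its nest and do not disturb the other things on the table.

Things in the scene. Friction and masses are not known exactly. Their poses are not given: they have to be found in the camera images.
- press: The glue press: a plywood board 240 x 240 x 18 mm fixed to the table, carrying nest and plaque, keeper bar and hand lever. Origin: centre of its underside, on the table. x runs from the handle end to the lever's pivot end (roughly away from the robot), y to the left, z up. The lever lies along x at y = 40 mm; the shut keeper along x at y = -50 mm.
- keeper (a joint): Angle of the keeper bar about its upright hinge: 0 = shut against its stop, in its ball catch; grows (anticlockwise from above) as it opens to the right (-y of the press), at most 1.4; starts at 0.6 to 1.2. It stays where it is left; in the last 0.09 rad it passes a sprung ball (about 4 N at the knob), which then holds it shut.
- keeper_knob (a point): On the axis of the upright round steel knob (16 mm diameter) on the keeper's free end, 60 mm above the table. The knob stands free from 42 mm (the bar's top) to 78 mm above the table, 150 mm from the hinge axis. The bar is 16 mm wide, its underside at 34 mm. Shut, the knob is at x = -75, y = -50 mm of the press.
- keeper_hinge (a point): On the keeper's hinge axis at the same height (60 mm) as the knob point; fixed to the press at x = 75, y = -50 mm.
- lever: The hand lever with its pad, a steel bar 14 mm wide and 12 mm thick. A spring holds it raised 0.45 rad (26 degrees) above level; it can be pressed down to level and 0.15 rad beyond, to a stop. Pressing on the pad takes about 5 N to start and about 10 N at level; let go, it springs up. Origin at its pivot, x along the lever towards the pivot end.
- handle_pad (a point): Centre of the flat top of the round black hand pad (40 mm diameter, 16 mm thick) on the lever's end nearest the robot: 240 mm from the pivot along the lever and 12 mm above it. About 190 mm above the table when raised; 87 mm when level, then at x = -140, y = 40 mm of the press. z is square to the pad, x along the lever to the pivot.
- lever_pivot (a point): On the lever's level pivot axis (along the press's y), 75 mm above the table, at x = 100, y = 40 mm of the press.
- foot: The lever's sprung foot with a black rubber disc (32 mm diameter), 70 mm from the pivot, that comes down on the plaque just before the lever is level. Origin: centre of the disc's underside.
- plaque: Loose flat egg-shaped wooden plaque, 150 x 100 x 10 mm with a red painted flower, lying in the nest of four low wooden stops on the press. Origin: centre of its underside, 18 mm above the table; its long axis is y, blunt end to +y.
- tealight: Bystander: tealight in a metal cup, 38 mm diameter, 16 mm high, right of the lever's free end. Origin: centre of its underside.
- paint_jar: Bystander: small paint jar, 52 mm diameter, 60 mm high, left of the press. Origin: centre of its underside.
- eraser: Bystander: white eraser 45 x 22 x 14 mm, left of the lever's free end. Origin: centre of its underside.
- marker: Bystander: wooden pencil about 140 mm long, 10 mm thick, lying right of the press. Origin: middle of its underside.
- egg_cup: Bystander: white egg cup with a red egg fixed in it, 48 mm diameter, 83 mm high, beyond the press on the right. Origin: centre of its underside.
Things that resemble listed ones, but are neither listed nor needed, are in the scene too. There is more than one size of the plaque; the job needs the largest.

How it is judged:
By the outcome, as a careful person would: the job done as asked, in the order asked, and still so for the second after the job is handed in, while the arm keeps its last pose, push and grip.
It also fails if it takes over 45 s, if anything falls off the work surface, if the arm or the gripper's body presses on something with over 40 N, if the wrist force passes 120 N, or if a joint passes its speed limit or range.

## Working session

There is one attempt and no reset: what is moved stays moved. The work goes in short steps, Python scripts to look and compute and a shell command to move; the robot and the scene stay as the last step left them, time stands still between calls to the robot, and variables do not carry over. Pictures are saved under pics/ and viewed, at most 10 in all, crops included, and the job is handed in when it is done.

```bash
ls; mkdir -p pics
cat > h.py <<'E'
import numpy as np, cv2
from rig import *
def rays(c,pts,T=None):
    h,w=c["img"].shape[:2]; f=h/2/np.tan(np.radians(c["vertical_fov"])/2)
    K=np.array([[f,0,c["cx"]],[0,f,c["cy"]],[0,0,1]])
    uv=np.array([[p[1],p[0]] for p in pts],float).reshape(-1,1,2)
    n=cv2.undistortPoints(uv,K,np.array([c["k1"],0,0,0,0.])).reshape(-1,2)
    T=np.array(c["cam_to_world"]) if T is None else T
    d=np.c_[n[:,0],-n[:,1],-np.ones(len(n))]@T[:3,:3].T
    return T[:3,3],d
def at_z(c,p,z,T=None):
    o,d=rays(c,[p],T); d=d[0]; return o+d*(z-o[2])/d[2]
def wristT(c,s):
    T=np.eye(4);T[:3,:3]=s["tcp_rot"];T[:3,3]=s["position"];return T@np.array(c["tool_from_camera"])
def tri(a,b):
    A=np.zeros((3,3));B=np.zeros(3)
    for o,d in(a,b):
        d=d/np.linalg.norm(d);P=np.eye(3)-np.outer(d,d);A+=P;B+=P@o
    x=np.linalg.solve(A,B);e=[np.linalg.norm(np.cross(x-o,d/np.linalg.norm(d))) for o,d in(a,b)]
    return x,e
E
python3 - <<'E'
from h import *
s=read_state();print(s["time_s"],s["position"],np.round(s["tcp_rot"],3).tolist(),s["opening"],s["force"])
print(tips_ahead)
for n in("top","side"):
    c=capture(n);cv2.imwrite(f"pics/{n}0.png",c["img"][:,:,::-1])
    print(n,c["vertical_fov"],np.round(c["cam_to_world"],3).tolist())
    for t in("keeper_knob","keeper_hinge","handle_pad","lever_pivot","press","plaque","tealight","eraser","marker"):
        r=landmark_of(n,t)
        for q in r[:2]:
            z=dict(keeper_knob=.06,keeper_hinge=.06,handle_pad=.19,lever_pivot=.075,plaque=.018).get(t,0)
            print(t,round(q["p"],2),np.round(q["point"],1),np.round(at_z(c,q["point"],z),3))
E
```

```text
pics
0.0 [ 0.21761772 -0.5851608   0.24056404] [[0.937, 0.348, -0.0], [0.348, -0.937, 0.002], [0.0, -0.002, -1.0]] 0.9981072511026476 [-7.27102261e-05 -5.30171456e-01  1.00850103e+00]
0.019
top 47.52266344150397 [[0.004, 0.996, -0.086, 0.521], [-1.0, 0.004, 0.006, 0.027], [0.006, 0.086, 0.996, 1.159], [0.0, 0.0, 0.0, 1.0]]
keeper_knob 0.97 [276.5 311.6] [ 0.476 -0.04   0.06 ]
keeper_hinge 0.68 [190. 204.] [0.674 0.209 0.06 ]
keeper_hinge 0.61 [213.5 300. ] [ 0.621 -0.014  0.06 ]
handle_pad 0.72 [273.5 219.7] [0.487 0.153 0.19 ]
lever_pivot 0.81 [189.4 262.8] [0.674 0.072 0.075]
press 0.72 [235.2 264. ] [0.573 0.071 0.   ]
plaque 0.93 [230.4 154.8] [0.582 0.332 0.018]
plaque 0.92 [128.4 302.7] [ 0.833 -0.022  0.018]
tealight 0.72 [222.5 249.9] [0.603 0.106 0.   ]
tealight 0.5 [306.  299.6] [ 0.403 -0.015  0.   ]
eraser 0.56 [274.8 184.6] [0.476 0.262 0.   ]
marker 0.73 [286.2 380. ] [ 0.451 -0.209  0.   ]
marker 0.36 [274.4 185.8] [0.477 0.259 0.   ]
side 53.607202540867014 [[-0.956, 0.215, -0.198, 0.412], [-0.291, -0.733, 0.615, 0.585], [-0.013, 0.646, 0.764, 0.849], [0.0, 0.0, 0.0, 1.0]]
keeper_knob 0.91 [225.5 335.6] [ 0.482 -0.038  0.06 ]
handle_pad 0.62 [258.1 317.6] [0.486 0.151 0.19 ]
lever_pivot 0.85 [239.1 237.1] [0.69  0.077 0.075]
lever_pivot 0.28 [263.1 283.4] [0.568 0.109 0.075]
press 0.57 [264.8 290.1] [0.566 0.063 0.   ]
press 0.28 [251.3 368.1] [ 0.393 -0.029  0.   ]
plaque 0.97 [366.7 242.9] [0.585 0.334 0.018]
plaque 0.81 [215.2 201.2] [ 0.828 -0.006  0.018]
tealight 0.61 [251.6 368.6] [ 0.391 -0.028  0.   ]
eraser 0.51 [352.5 302.3] [0.481 0.264 0.   ]
eraser 0.28 [239.3 239.3] [0.711 0.026 0.   ]
marker 0.73 [251.3 367. ] [ 0.395 -0.028  0.   ]
marker 0.72 [196.4 356. ] [ 0.455 -0.201  0.   ]
```

Run:
```python
import cv2
for n in("top","side"):
    i=cv2.imread(f"pics/{n}0.png");r=i[110:350,120:420];
    cv2.imwrite(f"pics/{n}0c.png",cv2.resize(r if n=="top" else i[150:390,160:460],None,fx=2.5,fy=2.5,interpolation=2))
```

```text
(no output)
```

View pics/top0c.png

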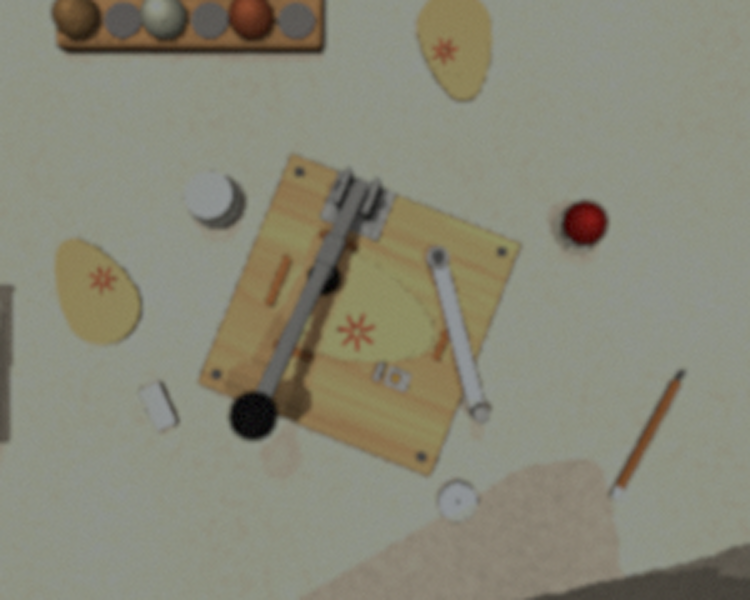

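View pics/side0c.png

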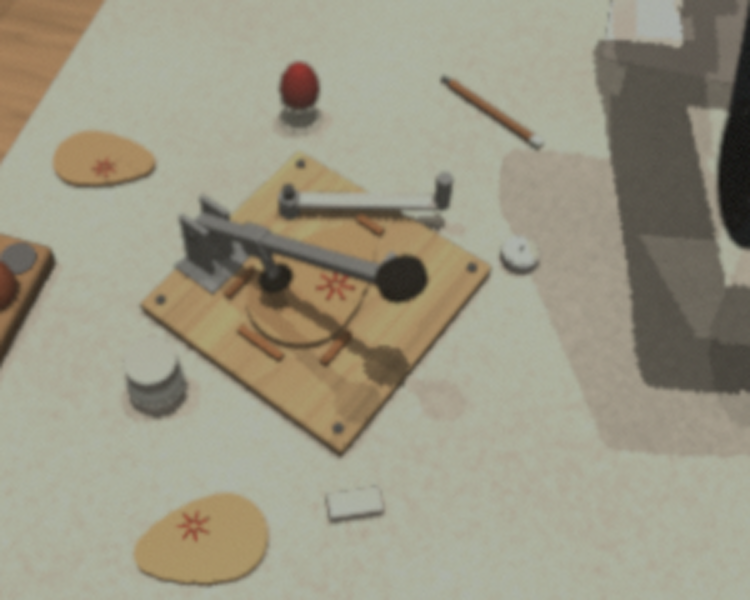

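The top crop shows the press yawed about -22°, its board corners at crop (293,153), (521,243), (431,475) and (199,383). The hinge is at (437,257), the knob at (480,411) and the pad at (253,415). The tealight sits at (457,500), close to the knob's shut path. The side crop agrees.

Run:
```python
from h import *
c=capture("top");g=lambda x,y:(110+y/2.5,120+x/2.5)
W=np.array([at_z(c,g(*p),.018)[:2] for p in((293,153),(521,243),(431,475),(199,383))])
P=np.array([[.12,.12],[.12,-.12],[-.12,-.12],[-.12,.12]])
o=W.mean(0);H=P.T@(W-o);yaw=np.arctan2(H[0,1]-H[1,0],H[0,0]+H[1,1])
R=np.array([[np.cos(yaw),-np.sin(yaw)],[np.sin(yaw),np.cos(yaw)]])
print("origin",o,"yaw",np.degrees(yaw),"res",np.abs(P@R.T+o-W).max())
w=lambda x,y:np.round(o+R@[x,y],4)
print("shut knob",w(-.075,-.05),"hinge",w(.075,-.05),"pad level",w(-.14,.04),"pivot",w(.1,.04))
print("pad raised", w(.1-.24*np.cos(.45)-.012*np.sin(.45),.04), .075+.24*np.sin(.45)+.012*np.cos(.45))
d=capture("side")
for t in("keeper_knob","handle_pad"):
    a=landmark_of("top",t)[0]["point"];b=landmark_of("side",t)[0]["point"]
    ra,rb=rays(c,[a]),rays(d,[b]);print(t,tri((ra[0],ra[1][0]),(rb[0],rb[1][0])))
for p in((437,257),):print("hinge seen(z .05)",at_z(c,g(*p),.05))
print("knob top seen",at_z(c,g(480,411),.078))
print("tea",at_z(c,g(457,500),.016))
```

```text
origin [0.57243115 0.06977143] yaw -21.31807485439795 res 0.0020355765651796365
shut knob [0.4844 0.0505] hinge [ 0.6241 -0.0041] pad level [0.4566 0.1579] pivot [0.6801 0.0707]
pad raised [0.4739 0.1511] 0.19019709341492735
keeper_knob (array([ 0.48274945, -0.03213276,  0.06768721]), [np.float64(0.0004971952308553781), np.float64(0.0004971952308554484)])
handle_pad (array([0.48899332, 0.15056957, 0.19039156]), [np.float64(0.0007591842783051956), np.float64(0.0007591842783051336)])
hinge seen(z .05) [ 0.62306473 -0.00196921  0.05      ]
knob top seen [ 0.48139052 -0.04027849  0.078     ]
tea [ 0.39525605 -0.02229016  0.016     ]
```

```bash
python3 -m jog '[{"tx":3.3,"ty":-2.86,"jaw":0},{"tx":3.3,"ty":-2.86,"jaw":0},{"tx":3.3,"ty":-2.86,"jaw":0},{"tx":3.3,"ty":-2.86,"jaw":0},{"tx":3.3,"ty":-2.86,"jaw":0},{"tx":3.3,"ty":-2.86,"jaw":0},{"tx":3.3,"ty":-2.86,"jaw":0},{"tx":3.3,"ty":-2.86,"jaw":0}]'
python3 -m jog '[{"tx":3.3,"ty":-2.86},{"tx":3.3,"ty":-2.86},{"tx":3.3,"ty":-2.86},{"tx":3.3,"ty":-2.86},{"tx":3.3,"ty":-2.86},{"roll":-0.14},{"roll":-0.14},{"roll":-0.14}]'
python3 -m jog '[{"roll":-0.14},{"roll":-0.14},{"roll":-0.14},{"roll":-0.14},{"roll":-0.14},{"roll":-0.14},{"roll":-0.14},{}]'
python3 - <<'E'
from h import *
s=read_state();print(s["joint_positions"],s["opening"])
c=capture("wrist");T=wristT(c,s);print(np.round(c["tool_from_camera"],3).tolist())
img=c["img"].copy()
for t,z in(("keeper_knob",.06),("handle_pad",.19),("tealight",0)):
    for q in landmark_of("wrist",t)[:2]:
        print(t,q["p"],q["point"],at_z(c,q["point"],z,T))
        cv2.circle(img,(int(q["point"][1]),int(q["point"][0])),4,(255,0,0),1)
cv2.imwrite("pics/w1.png",img[:,:,::-1])
E
```

```text
[-7.98420834e+01  3.02225472e+01  8.20883840e+01 -8.92785112e-04
  6.76886152e+01 -1.02285192e+01] 0.999213189095533
[[0.001, 0.963, 0.269, 0.074], [1.0, -0.001, -0.0, -0.001], [-0.0, 0.269, -0.963, -0.143], [0.0, 0.0, 0.0, 1.0]]$[0]: bad value
$[0]: bad value
$[0]: bad value
```

```bash
python3 -m jog '[{"tx":3.3,"ty":-2.86,"tz":0,"roll":0,"jaw":0}]'; python3 -m jog --help
```

```text
time_s: 1.6
position: [0.237, -0.5522, 0.2418]
tcp_rot: [[0.939, 0.344, 0.0], [0.344, -0.939, -0.006], [-0.002, 0.006, -1.0]]
force: [1.6, 0.7, 0.8]
opening: 0.967
grasp_force: 0.0invalid input: not JSON, or not a number
```

All keys are needed in each row. 12 translation rows remain.

```bash
python3 -m jog '[{"tx":3.3,"ty":-2.86,"tz":0,"roll":0,"jaw":0},{"tx":3.3,"ty":-2.86,"tz":0,"roll":0,"jaw":0},{"tx":3.3,"ty":-2.86,"tz":0,"roll":0,"jaw":0},{"tx":3.3,"ty":-2.86,"tz":0,"roll":0,"jaw":0},{"tx":3.3,"ty":-2.86,"tz":0,"roll":0,"jaw":0},{"tx":3.3,"ty":-2.86,"tz":0,"roll":0,"jaw":0},{"tx":3.3,"ty":-2.86,"tz":0,"roll":0,"jaw":0},{"tx":3.3,"ty":-2.86,"tz":0,"roll":0,"jaw":0}]'
python3 -m jog '[{"tx":3.3,"ty":-2.86,"tz":0,"roll":0,"jaw":0},{"tx":3.3,"ty":-2.86,"tz":0,"roll":0,"jaw":0},{"tx":3.3,"ty":-2.86,"tz":0,"roll":0,"jaw":0},{"tx":3.3,"ty":-2.86,"tz":0,"roll":0,"jaw":0},{"tx":0,"ty":0,"tz":0,"roll":-0.14,"jaw":0},{"tx":0,"ty":0,"tz":0,"roll":-0.14,"jaw":0},{"tx":0,"ty":0,"tz":0,"roll":-0.14,"jaw":0},{"tx":0,"ty":0,"tz":0,"roll":-0.14,"jaw":0}]'
python3 -m jog '[{"tx":0,"ty":0,"tz":0,"roll":-0.14,"jaw":0},{"tx":0,"ty":0,"tz":0,"roll":-0.14,"jaw":0},{"tx":0,"ty":0,"tz":0,"roll":-0.14,"jaw":0},{"tx":0,"ty":0,"tz":0,"roll":-0.14,"jaw":0},{"tx":0,"ty":0,"tz":0,"roll":-0.14,"jaw":0},{"tx":0,"ty":0,"tz":0,"roll":-0.14,"jaw":0},{"tx":0,"ty":0,"tz":0,"roll":0,"jaw":0},{"tx":0,"ty":0,"tz":0,"roll":0,"jaw":0}]'
python3 - <<'E'
from h import *
s=read_state();print(s["joint_positions"],s["opening"])
c=capture("wrist");T=wristT(c,s)
img=c["img"].copy()
for t,z in(("keeper_knob",.06),("handle_pad",.19),("tealight",0),("plaque",.018)):
    for q in landmark_of("wrist",t)[:2]:
        print(t,q["p"],q["point"],at_z(c,q["point"],z,T))
        cv2.circle(img,(int(q["point"][1]),int(q["point"][0])),4,(255,0,0),1)
cv2.imwrite("pics/w1.png",img[:,:,::-1])
E
```

```text
time_s: 2.4
position: [0.4072, -0.2396, 0.2418]
tcp_rot: [[0.937, 0.348, 0.001], [0.348, -0.937, -0.001], [0.0, 0.001, -1.0]]
force: [0.3, -1.1, -0.4]
opening: 0.265
grasp_force: 0.0
time_s: 3.2
position: [0.4905, -0.0876, 0.2417]
tcp_rot: [[0.604, 0.797, 0.0], [0.797, -0.604, -0.0], [0.0, 0.0, -1.0]]
force: [-0.8, -0.9, 0.8]
opening: 0.007
grasp_force: 0.0
time_s: 4.0
position: [0.4904, -0.0879, 0.2417]
tcp_rot: [[-0.181, 0.983, 0.0], [0.983, 0.181, -0.0], [-0.0, 0.0, -1.0]]
force: [0.8, -0.2, -0.1]
opening: -0.0
grasp_force: 0.0
[-2.30349424e+01  2.04875475e+01  9.99670531e+01  1.71166127e-03
  5.95325726e+01 -3.34637858e+01] -0.0004070999733386144
keeper_knob 0.66 [143.7, 278.2] [ 0.48107314 -0.03826795  0.06      ]
tealight 0.69 [112.9, 206.4] [ 0.39465873 -0.02343647  0.        ]
plaque 0.69 [50.8, 385.9] [0.57482548 0.07293123 0.018     ]
```

View pics/w1.png

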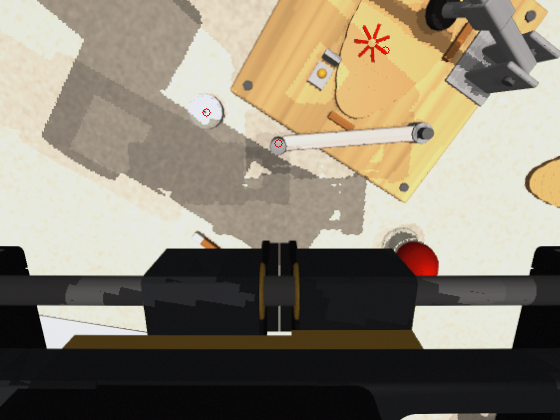

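The wrist view shows the knob at pixel (row 144, col 278), which gives (0.481, -0.038). That agrees with the other cameras and is straight ahead of the closed fingers along tool x. I'll descend beside it, approach, then swing along the arc.

```bash
python3 -m jog '[{"tx":0,"ty":0,"tz":4.2,"roll":0.02,"jaw":0},{"tx":0,"ty":0,"tz":4.2,"roll":0,"jaw":0},{"tx":0,"ty":0,"tz":4.2,"roll":0,"jaw":0},{"tx":0,"ty":0,"tz":4.2,"roll":0,"jaw":0},{"tx":0,"ty":0,"tz":0.2,"roll":0,"jaw":0},{"tx":1.5,"ty":0,"tz":0,"roll":0,"jaw":0},{"tx":1.2,"ty":0,"tz":0,"roll":0,"jaw":0},{"tx":0,"ty":0,"tz":0,"roll":0,"jaw":0}]'
python3 -m jog '[{"tx":0.6,"ty":0,"tz":0,"roll":0,"jaw":0},{"tx":0.75,"ty":-0.07,"tz":0,"roll":0.05,"jaw":0},{"tx":0.75,"ty":-0.07,"tz":0,"roll":0.05,"jaw":0},{"tx":0.75,"ty":-0.07,"tz":0,"roll":0.05,"jaw":0},{"tx":0.75,"ty":-0.07,"tz":0,"roll":0.05,"jaw":0},{"tx":0,"ty":0,"tz":0,"roll":0,"jaw":0}]'
python3 - <<'E'
from h import *
c=capture("top");q=landmark_of("top","keeper_knob")[0];print(q["p"],at_z(c,q["point"],.06))
d=capture("side");q=landmark_of("side","keeper_knob");print([(a["p"],at_z(d,a["point"],.06)) for a in q[:2]])
E
```

```text
time_s: 5.05
position: [0.486, -0.0594, 0.0737]
tcp_rot: [[-0.167, 0.986, 0.002], [0.986, 0.167, -0.001], [-0.001, 0.002, -1.0]]
force: [1.2, 0.2, -0.6]
opening: 0.008
grasp_force: 0.0
time_s: 5.65
position: [0.4797, -0.025, 0.0727]
tcp_rot: [[0.034, 0.999, 0.002], [0.999, -0.034, -0.0], [-0.0, 0.002, -1.0]]
force: [-1.2, -0.3, 0.7]
opening: 0.007
grasp_force: 0.0Traceback (most recent call last):
  File "<stdin>", line 2, in <module>
IndexError: list index out of range
```

```bash
python3 -m jog '[{"tx":0.75,"ty":-0.1,"tz":0,"roll":0.05,"jaw":0},{"tx":0.75,"ty":-0.1,"tz":0,"roll":0.05,"jaw":0},{"tx":0.75,"ty":-0.1,"tz":0,"roll":0.05,"jaw":0},{"tx":0.75,"ty":-0.1,"tz":0,"roll":0.05,"jaw":0},{"tx":0,"ty":0,"tz":0,"roll":0,"jaw":0}]'
python3 - <<'E'
from h import *
s=read_state();print(s["position"],s["force"],s["joint_positions"])
c=capture("wrist");T=wristT(c,s)
d=capture("side");
for n,q,TT in(("wrist",c,T),("side",d,None)):print(n,[(a["p"],a["point"],at_z(q,a["point"],.06,TT)) for a in landmark_of(n,"keeper_knob")[:2]])
cv2.imwrite("pics/s2.png",np.hstack([cv2.resize(d["img"][150:330,200:440],(480,360)),c["img"][:360,120:440]])[:,:,::-1])
E
```

```text
time_s: 6.25
position: [0.4791, 0.0047, 0.0719]
tcp_rot: [[0.231, 0.973, 0.001], [0.973, -0.231, -0.0], [0.0, 0.001, -1.0]]
force: [0.1, -0.1, 0.2]
opening: 0.006
grasp_force: 0.0
[0.47906899 0.00469659 0.07190377] [ 0.07408107 -0.07939034  0.23505406] [-1.28362199e+01  3.61934038e+01  1.10669025e+02  4.22356151e-03
  3.30873150e+01  5.43689604e-01]
wrist [(0.85, [224.6, 270.4], array([0.480101  , 0.02798766, 0.06      ]))]
side [(0.82, [247.6, 330.0], array([0.48042868, 0.02876085, 0.06      ])), (0.2, [262.5, 288.5], array([0.56074068, 0.09484139, 0.06      ]))]
```

View pics/s2.png

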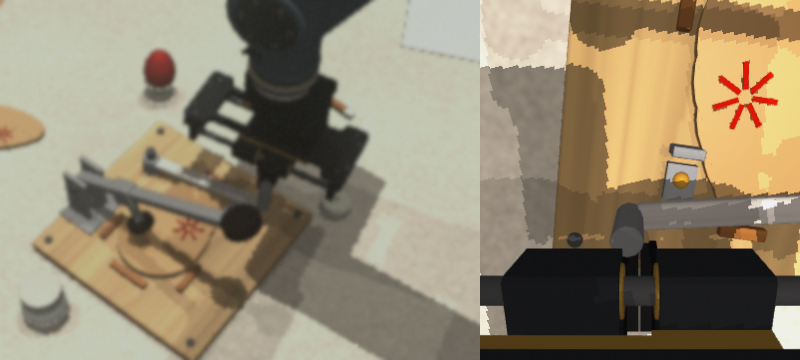

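The keeper is following: the knob is at about (0.480, 0.028), with the ball catch just ahead of the bar. About 0.14 rad remain.

```bash
python3 -m jog '[{"tx":0.6,"ty":-0.08,"tz":0,"roll":0.04,"jaw":0},{"tx":0.6,"ty":-0.08,"tz":0,"roll":0.04,"jaw":0},{"tx":0.4,"ty":-0.04,"tz":0,"roll":0.03,"jaw":0},{"tx":0,"ty":0,"tz":0,"roll":0,"jaw":0}]'
python3 -m jog '[{"tx":0.3,"ty":-0.03,"tz":0,"roll":0.02,"jaw":0},{"tx":0.2,"ty":0,"tz":0,"roll":0,"jaw":0},{"tx":0,"ty":0,"tz":0,"roll":0,"jaw":0}]'
python3 -m jog '[{"tx":0.2,"ty":0,"tz":0,"roll":0,"jaw":0},{"tx":0,"ty":0,"tz":0,"roll":0,"jaw":0}]'
python3 - <<'E'
from h import *
s=read_state();print(s["position"],s["force"])
c=capture("wrist");T=wristT(c,s)
d=capture("side");
for n,q,TT in(("wrist",c,T),("side",d,None)):print(n,[(a["p"],a["point"],at_z(q,a["point"],.06,TT)) for a in landmark_of(n,"keeper_knob")[:2]])
E
```

```text
time_s: 6.85
position: [0.4811, 0.0202, 0.0716]
tcp_rot: [[0.337, 0.941, -0.0], [0.941, -0.337, -0.0], [-0.0, -0.0, -1.0]]
force: [-0.0, -1.4, 0.4]
opening: 0.006
grasp_force: 0.2
time_s: 7.15
position: [0.4824, 0.0253, 0.0715]
tcp_rot: [[0.357, 0.934, -0.0], [0.934, -0.357, 0.0], [0.0, -0.0, -1.0]]
force: [0.3, -1.7, 0.5]
opening: 0.005
grasp_force: 0.5
time_s: 7.35
position: [0.4838, 0.0273, 0.0716]
tcp_rot: [[0.357, 0.934, 0.001], [0.934, -0.357, 0.0], [0.001, 0.001, -1.0]]
force: [0.7, 1.4, 0.7]
opening: 0.001
grasp_force: 0.0
[0.48382459 0.02728003 0.07156742] [0.70778757 1.40670316 0.7299267 ]
wrist [(0.78, [221.9, 269.5], array([0.48795346, 0.05184932, 0.06      ]))]
side [(0.94, [257.4, 325.7], array([0.48371967, 0.05792638, 0.06      ]))]
```

```bash
python3 -m jog '[{"tx":0.2,"ty":0,"tz":0,"roll":0,"jaw":0},{"tx":0,"ty":0,"tz":0,"roll":0,"jaw":0}]'
python3 -m jog '[{"tx":0.2,"ty":0,"tz":0,"roll":0,"jaw":0},{"tx":0,"ty":0,"tz":0,"roll":0,"jaw":0}]'
python3 -m jog '[{"tx":0.2,"ty":0,"tz":0,"roll":0,"jaw":0},{"tx":0,"ty":0,"tz":0,"roll":0,"jaw":0}]'
```

```text
time_s: 7.75
position: [0.4842, 0.0291, 0.0716]
tcp_rot: [[0.357, 0.934, 0.0], [0.934, -0.357, 0.0], [0.0, 0.0, -1.0]]
force: [0.4, -1.3, 0.3]
opening: 0.007
grasp_force: 0.0
time_s: 7.95
position: [0.4848, 0.031, 0.0716]
tcp_rot: [[0.357, 0.934, 0.0], [0.934, -0.357, 0.0], [0.0, 0.0, -1.0]]
force: [-0.3, 0.3, -0.6]
opening: 0.006
grasp_force: 0.0
time_s: 8.15
position: [0.4854, 0.0327, 0.0715]
tcp_rot: [[0.356, 0.934, -0.0], [0.934, -0.356, -0.0], [-0.0, -0.0, -1.0]]
force: [-0.3, -1.4, -0.3]
opening: 0.006
grasp_force: 0.4
```

```bash
for i in 1; do python3 -m jog '[{"tx":0.2,"ty":0,"tz":0,"roll":0,"jaw":0},{"tx":0,"ty":0,"tz":0,"roll":0,"jaw":0}]'; done | grep -E "posi|force"
python3 -m jog '[{"tx":0.2,"ty":0,"tz":0,"roll":0,"jaw":0},{"tx":0,"ty":0,"tz":0,"roll":0,"jaw":0}]' | grep -E "posi|force"
python3 -m jog '[{"tx":0.2,"ty":0,"tz":0,"roll":0,"jaw":0},{"tx":0,"ty":0,"tz":0,"roll":0,"jaw":0}]' | grep -E "posi|force"
python3 - <<'E'
from h import *
s=read_state();print(s["time_s"],s["position"],s["force"])
c=capture("wrist");T=wristT(c,s)
for n,q,TT in(("wrist",c,T),):print(n,[(a["p"],a["point"],at_z(q,a["point"],.06,TT)) for a in landmark_of(n,"keeper_knob")[:2]])
cv2.imwrite("pics/w3.png",c["img"][:360,:,::-1])
E
```

```text
position: [0.4855, 0.0331, 0.0715]
force: [-3.5, -9.2, 2.1]
grasp_force: 4.7
position: [0.4856, 0.0334, 0.0715]
force: [-4.5, -17.4, 1.6]
grasp_force: 8.7
position: [0.4858, 0.0336, 0.0715]
force: [-6.1, -25.2, 2.0]
grasp_force: 12.7
8.75 [0.4857622  0.03362711 0.07153341] [ -6.07540218 -25.21232863   1.98088356]
wrist [(0.59, [230.8, 266.8], array([0.48670928, 0.05423878, 0.06      ]))]
```

View pics/w3.png

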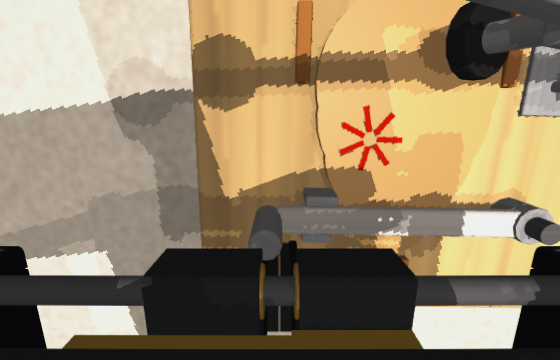

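The bar is shut against its stop: it covers the catch at (320,210) and runs parallel to the board edge, with 25 N on the finger. Backing off, rising, and checking that it stayed shut.

```bash
python3 -m jog '[{"tx":-1.2,"ty":0,"tz":0,"roll":0,"jaw":0},{"tx":-2,"ty":0,"tz":0,"roll":0,"jaw":0},{"tx":0,"ty":0,"tz":-4.5,"roll":0,"jaw":0},{"tx":0,"ty":0,"tz":-4.5,"roll":0,"jaw":0},{"tx":0,"ty":0,"tz":-4.5,"roll":0,"jaw":0},{"tx":0,"ty":0,"tz":-4.5,"roll":0,"jaw":0},{"tx":0,"ty":0,"tz":-1,"roll":0,"jaw":0},{"tx":0,"ty":0,"tz":0,"roll":0,"jaw":0}]'
python3 - <<'E'
from h import *
s=read_state()
C={n:capture(n) for n in("wrist","top","side")}
T={"wrist":wristT(C["wrist"],s),"top":None,"side":None}
for t,z in(("keeper_knob",.06),("handle_pad",.19),("keeper_hinge",.06),("lever_pivot",.075),("plaque",.018)):
    for n in C:
        print(t,n,[(round(a["p"],2),np.round(at_z(C[n],a["point"],z,T[n]),4)) for a in landmark_of(n,t)[:2]])
cv2.imwrite("pics/w4.png",C["wrist"]["img"][:,:,::-1])
E
```

```text
time_s: 9.65
position: [0.4772, 0.0084, 0.2634]
tcp_rot: [[0.357, 0.934, 0.005], [0.934, -0.357, -0.001], [0.001, 0.005, -1.0]]
force: [-0.2, 0.2, -0.6]
opening: 0.005
grasp_force: 0.0
keeper_knob wrist [(0.74, array([0.4907, 0.0537, 0.06  ])), (0.7, array([0.4732, 0.1904, 0.06  ]))]
keeper_knob top []
keeper_knob side [(0.79, array([0.4838, 0.0548, 0.06  ]))]
handle_pad wrist [(0.7, array([0.4849, 0.1486, 0.19  ]))]
handle_pad top [(0.91, array([0.4879, 0.1464, 0.19  ])), (0.22, array([0.5681, 0.0672, 0.19  ]))]
handle_pad side [(0.56, array([0.4897, 0.1478, 0.19  ])), (0.43, array([0.5969, 0.019 , 0.19  ]))]
keeper_hinge wrist [(0.83, array([ 6.225e-01, -2.000e-04,  6.000e-02]))]
keeper_hinge top [(0.68, array([ 0.625 , -0.0086,  0.06  ]))]
keeper_hinge side [(0.92, array([0.6277, 0.0054, 0.06  ]))]
lever_pivot wrist [(0.59, array([0.6808, 0.0712, 0.075 ]))]
lever_pivot top []
lever_pivot side [(0.9, array([0.6806, 0.0723, 0.075 ])), (0.32, array([0.5559, 0.1147, 0.075 ]))]
plaque wrist [(0.78, array([0.5726, 0.0737, 0.018 ]))]
plaque top [(0.94, array([0.5764, 0.0772, 0.018 ])), (0.82, array([0.5835, 0.3257, 0.018 ]))]
plaque side [(0.78, array([0.5683, 0.0698, 0.018 ])), (0.72, array([0.5877, 0.3355, 0.018 ]))]
```

View pics/w4.png

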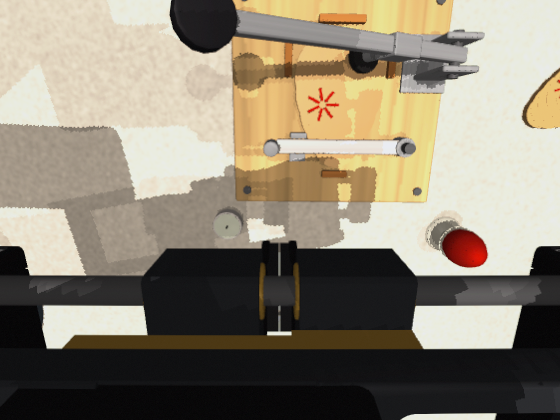

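The keeper stayed shut: knob at (272,148), hinge at (405,148), parallel to the board edge, and the plaque is still in its nest. The pad at (203,22) and the pivot confirm the press yaw of about -21.5°, so I'm moving over the pad.

```bash
python3 -m jog '[{"tx":4.46,"ty":-1.43,"tz":0,"roll":0,"jaw":0},{"tx":4.46,"ty":-1.43,"tz":0,"roll":0,"jaw":0},{"tx":4.46,"ty":-1.43,"tz":0,"roll":0,"jaw":0},{"tx":0,"ty":0,"tz":2,"roll":0,"jaw":0},{"tx":0,"ty":0,"tz":2,"roll":0,"jaw":0},{"tx":0,"ty":0,"tz":0,"roll":0,"jaw":0}]'
python3 -m jog '[{"tx":0,"ty":0,"tz":0.8,"roll":0,"jaw":0},{"tx":0,"ty":-0.1,"tz":0.8,"roll":0,"jaw":0},{"tx":0,"ty":-0.4,"tz":1,"roll":0,"jaw":0},{"tx":0,"ty":-0.4,"tz":1,"roll":0,"jaw":0},{"tx":0,"ty":0,"tz":0,"roll":0,"jaw":0}]'
```

```text
time_s: 11.15
position: [0.4818, 0.1491, 0.2195]
tcp_rot: [[0.356, 0.935, -0.006], [0.935, -0.356, -0.001], [-0.003, -0.005, -1.0]]
force: [-0.9, -0.1, 0.3]
opening: 0.003
grasp_force: 0.0
time_s: 11.65
position: [0.4761, 0.1519, 0.186]
tcp_rot: [[0.358, 0.934, 0.002], [0.934, -0.358, 0.001], [0.002, 0.001, -1.0]]
force: [0.4, 2.2, 6.2]
opening: 0.007
grasp_force: 2.8
```

```bash
python3 -m jog '[{"tx":0,"ty":-0.4,"tz":1,"roll":0,"jaw":0},{"tx":0,"ty":-0.4,"tz":1,"roll":0,"jaw":0},{"tx":0,"ty":-0.3,"tz":1,"roll":0,"jaw":0},{"tx":0,"ty":-0.3,"tz":1,"roll":0,"jaw":0},{"tx":0,"ty":-0.2,"tz":1,"roll":0,"jaw":0},{"tx":0,"ty":-0.2,"tz":1,"roll":0,"jaw":0},{"tx":0,"ty":0,"tz":0,"roll":0,"jaw":0}]'
python3 -m jog '[{"tx":0,"ty":-0.1,"tz":1,"roll":0,"jaw":0},{"tx":0,"ty":0,"tz":0.6,"roll":0,"jaw":0},{"tx":0,"ty":0,"tz":0,"roll":0,"jaw":0},{"tx":0,"ty":0,"tz":0,"roll":0,"jaw":0}]'
```

```text
time_s: 12.35
position: [0.462, 0.1577, 0.1266]
tcp_rot: [[0.357, 0.934, 0.007], [0.934, -0.357, -0.0], [0.002, 0.007, -1.0]]
force: [1.8, -1.1, 7.4]
opening: 0.005
grasp_force: 3.7
time_s: 12.75
position: [0.4606, 0.1583, 0.1112]
tcp_rot: [[0.358, 0.934, 0.006], [0.934, -0.358, 0.0], [0.002, 0.006, -1.0]]
force: [0.2, -0.1, 9.3]
opening: 0.005
grasp_force: 4.2
```

```bash
python3 -m jog '[{"tx":0,"ty":0,"tz":0.5,"roll":0,"jaw":0},{"tx":0,"ty":0,"tz":0,"roll":0,"jaw":0},{"tx":0,"ty":0,"tz":0,"roll":0,"jaw":0}]'
python3 - <<'E'
from h import *
s=read_state();print(s["position"],s["force"])
C={n:capture(n) for n in("wrist","side")}
T={"wrist":wristT(C["wrist"],s),"side":None}
for t,z in(("keeper_knob",.06),("keeper_hinge",.06),("handle_pad",.087),("plaque",.018),("tealight",0),("eraser",0)):
    for n in C:
        print(t,n,[(round(a["p"],2),np.round(at_z(C[n],a["point"],z,T[n]),4)) for a in landmark_of(n,t)[:2]])
i=C["side"]["img"];cv2.imwrite("pics/s5.png",cv2.resize(i[150:390,180:500],(800,600),interpolation=2)[:,:,::-1])
E
```

```text
time_s: 13.05
position: [0.4604, 0.1584, 0.1064]
tcp_rot: [[0.357, 0.934, 0.006], [0.934, -0.357, 0.0], [0.002, 0.005, -1.0]]
force: [1.0, 1.3, 8.8]
opening: 0.008
grasp_force: 4.7
[0.46037551 0.15839939 0.1063806 ] [1.0425039  1.31738016 8.81071066]
keeper_knob wrist []
keeper_knob side [(0.57, array([0.4838, 0.0653, 0.06  ]))]
keeper_hinge wrist [(0.18, array([0.4846, 0.2567, 0.06  ]))]
keeper_hinge side [(0.77, array([0.6222, 0.0044, 0.06  ]))]
handle_pad wrist []
handle_pad side [(0.81, array([0.4548, 0.1568, 0.087 ]))]
plaque wrist [(0.87, array([0.5753, 0.0739, 0.018 ]))]
plaque side [(0.86, array([ 0.8246, -0.0042,  0.018 ])), (0.71, array([0.5884, 0.3366, 0.018 ]))]
tealight wrist [(0.44, array([0.5798, 0.0619, 0.    ]))]
tealight side [(0.55, array([ 0.3968, -0.0272, -0.    ]))]
eraser wrist []
eraser side [(0.65, array([0.4872, 0.2652, 0.    ]))]
```

View pics/s5.png

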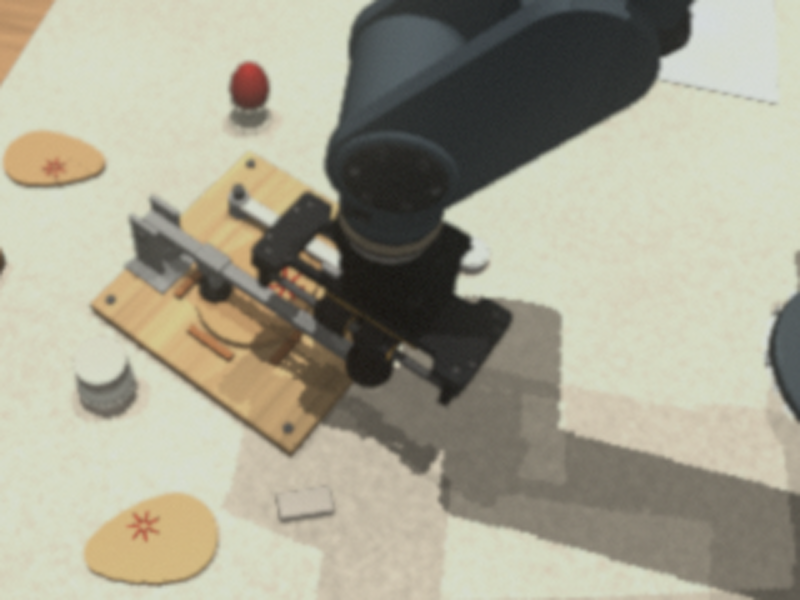

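The side view shows the lever level, its foot down on the plaque at (215,285), the keeper still shut behind it and the bystanders in place. I'll press 1 mm more, let it settle, and hand in while holding.

```bash
python3 -m jog '[{"tx":0,"ty":0,"tz":0.1,"roll":0,"jaw":0},{"tx":0,"ty":0,"tz":0,"roll":0,"jaw":0},{"tx":0,"ty":0,"tz":0,"roll":0,"jaw":0},{"tx":0,"ty":0,"tz":0,"roll":0,"jaw":0},{"tx":0,"ty":0,"tz":0,"roll":0,"jaw":0}]'
python3 -m jog '[{"tx":0,"ty":0,"tz":0,"roll":0,"jaw":0},{"tx":0,"ty":0,"tz":0,"roll":0,"jaw":0},{"tx":0,"ty":0,"tz":0,"roll":0,"jaw":0}]'
python3 - <<'E'
from h import *
c=capture("side");i=c["img"];T=np.array(c["cam_to_world"])
f=210/np.tan(np.radians(c["vertical_fov"])/2)
# overlay: predicted lever centre line when level, y=40 mm, and 0.05 rad up
cam=lambda p:(T[:3,:3].T@(np.array(p)-T[:3,3]))
def px(p):
    q=cam(p);x,y=q[0]/-q[2],-q[1]/-q[2];k=1+c["k1"]*(x*x+y*y);return np.array([c["cx"]+f*x*k,c["cy"]+f*y*k])
S=4;x0,y0=200,190
v=cv2.resize(i[y0:y0+140,x0:x0+190],None,fx=S,fy=S,interpolation=2)
piv=np.array([.6806,.0715]);d=np.array([-.9304,.3665])
for a,col in((0,(255,0,0)),(.06,(0,0,255))):
    P=[px([*(piv+d*l*np.cos(a)),.081+l*np.sin(a)]) for l in(.03,.24)]
    cv2.line(v,*[tuple(int(t) for t in (p-[x0,y0])*S) for p in P],col,1)
cv2.imwrite("pics/s6.png",v[:,:,::-1])
E
```

```text
time_s: 14.25
position: [0.4603, 0.1584, 0.1056]
tcp_rot: [[0.358, 0.934, 0.006], [0.934, -0.358, 0.0], [0.002, 0.005, -1.0]]
force: [-0.5, 0.8, 11.2]
opening: 0.005
grasp_force: 5.5
time_s: 14.55
position: [0.4603, 0.1584, 0.1056]
tcp_rot: [[0.358, 0.934, 0.006], [0.934, -0.358, 0.0], [0.002, 0.005, -1.0]]
force: [-0.9, 1.4, 11.3]
opening: 0.006
grasp_force: 5.5
```

View pics/s6.png

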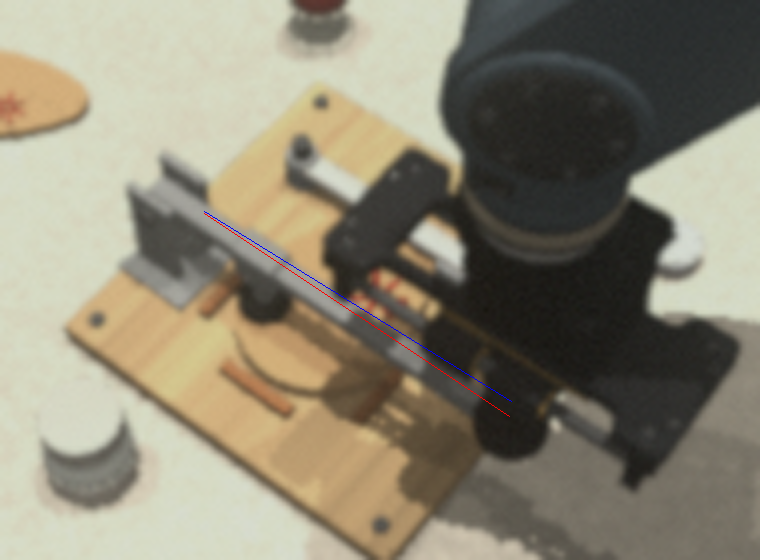

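The predicted level line (red) runs parallel to the lever within about 2 mm. The fingertips are at 86.6 mm against the 87 mm expected at level, pushing with 11 N, and the foot is on the plaque.

```bash
python3 -c "from rig import hand_in; print(hand_in())"
```

```text
the job is handed in; nothing more can be done
None
```

The job is handed in: I swung the keeper fully shut, then pressed the lever level with its foot on the plaque, and the arm is still holding it there with about 11 N; the plaque is still in its nest, and I saw nothing else on the table disturbed.

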